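# Tilt the tote and hold the nuts in its cut-off corner

### The job

Pick up the white parts tote by its handle, well clear of the bench, and tilt it down towards its one cut-off corner until all four loose brass nuts have slid together into that corner. Do not spill any nut or disturb the other things on the bench. Finish while still holding the tote steady in the air, tilted, with the nuts lying in the cut-off corner: do not level it or put it down.

Things in the scene. Friction and masses are not known exactly. Their poses are not given: they have to be found in the camera images.
- tote: White open parts tote, 160 mm (own x) by 220 mm (own y), walls 45 mm high, walls and floor 4 mm thick, 0.25 to 0.4 kg. Origin: centre of its underside, z up. It starts level on the bench, turned 0 to 1.4 rad counter-clockwise. Its own (-x, +y) corner is cut off at 45 degrees, 50 mm along each side; the other three are square. A handle fixed to both end walls runs along its y above the middle.
- tote_handle (a point): Middle of the tote's handle, 92 mm above the tote's underside. Here the handle has a ribbed grey grip 100 mm long (along the tote's y), 20 mm wide (along its x) and 22 mm high, with 77 mm of free room below it to the tote's floor. Axes as the tote's.
- tote_cut_corner (a point): Point on the tote's inner floor at the middle of the cut-off corner's inner face, at (-52, 82, 4) mm in the tote's frame. Axes as the tote's.
- nut_0: Loose brass tube-fitting nut: hexagon 25 mm across the corners and 10 mm high with a round collar on top, 16 mm high in all, 25 g; lies flat, collar up, on the tote's floor. Origin: centre of its underside. The nuts begin to slide at a slope of 9 to 14 degrees but rub along the walls: about 35 degrees towards the cut-off corner, at times rocked a little side to side, brings all down.
- nut_1: A second brass nut like nut_0.
- nut_2: A third brass nut like nut_0.
- nut_3: A fourth brass nut like nut_0.
- wash_bottle: Bystander: white wash bottle with a red cap and bent spout, 66 mm across, 223 mm high, behind the tote. Origin: centre of its underside.
- beaker: Bystander: empty beaker, 78 mm with its lip, 83 mm high, behind and right of the tote. Origin: centre of its underside.
- film_roll: Bystander: white roll of film standing on end, 36 mm across, 104 mm high, to the right near the front edge. Origin: centre of its underside.

How it is judged:
At the end, for the whole second after the job is handed in: The gripper holds the tote still in the air, cut-off corner over 30 mm and handle over 110 mm above the bench, tilted over 15 degrees and sloping down to that corner along both its sides (6 degrees or more each); every nut lies within 70 mm of the middle of the cut-off corner (height (world z) of tote_cut_corner above 0.03 m and height (world z) of tote_handle above 0.11 m and contact force between the fingers and tote above 1 N and angle between tote's own z axis and vertical above 0.26 rad and angle between tote's own x axis and vertical below 1.47 rad and angle between tote's own y axis and vertical above 1.67 rad and linear speed of tote below 0.03 m/s and distance between each of nut_0, nut_1, nut_2, nut_3 and tote_cut_corner below 0.07 m); the arm keeps its last pose, push and grip.
It fails at once if a nut is spilled out of the tote (distance between any of nut_0, nut_1, nut_2, nut_3 and tote_cut_corner above 0.27 m).
It fails at once if the wash bottle, the beaker or the film roll is pushed aside (more than 30 mm) (distance of any of wash_bottle, beaker, film_roll from where it was at the start of the episode above 0.03 m).
It also fails if it takes over 48 s, if anything falls off the work surface, if the arm or the gripper's body presses on something with over 40 N, if the wrist force passes 120 N, or if a joint passes its speed limit or range.

### The arm

A 6-joint arm with a two-finger parallel gripper is mounted at the origin on a cart in front of the work surface, level with it; the furniture and walls round the work are solid. World frame = base frame: x ahead of the robot, y to its left, z up, the work surface at z = 0. Lengths are in m, angles in rad, forces in N, time in s.
With the tool pointing down it reaches from about 0.35 to 0.725 m from the base axis. Payload 4.3 kg.
Tool frame: the origin (TCP) lies midway between the tips of the shut fingers; the grasp point (between the pads) lies 19 mm behind it; z points along the fingers, y is the line along which they close (so a half turn about z gives the same grasp; the last joint's range is limited). The gripper opens to 85 mm and grips with 20 to 120 N. Pads are 22 mm wide; open, the fingers measure 114 mm over their backs; the gripper's body (76 mm by 85 mm) begins 54 mm behind the grasp point. The pads swing forward as they close: fully open they stand 13 mm farther back than shut.
Start: joints at [1.223, 0.377, 0.081, 1.274, 0, 1.46], TCP at [0.135, 0.559, 0.231] pointing down, gripper open.
Joint ranges: [-2.72, 2.72], [-0.84, 1.66], [-1.02, 1.22], [-1.77, 2.12], [-1.37, 1.28], [-3.14, 3.14]. Speed limits (rad/s): [2.57, 2.57, 3.14, 3.14, 3.14, 3.14].

### API

Orientations are given as a rotation vector (axis times angle).
In Python, from rig import * gives the robot as it stands.
- The arm moves only by the tool play_rows, never from a script. Its argument "deltas" is a list of rows, each a list of 5 numbers: the shift along the tool's x, y, z in m, then the turn about the tool's z in degrees, then the closure, from -1 (fully open) to 1 (shut). A call has 1 to 10 rows; each row is the pose to reach, as a shift and turn from the pose commanded when the call began, along the tool's axes at that moment; what a row does not reach only later rows make up. A row lasts 1/12 s, in which the tool goes at most 41.7 mm and 7.16 degrees, less where a joint would pass 70% of its speed; a pose out of reach is approached as far as the arm can. A call with a gripper value outside its range is refused whole. The fingers move at their own pace and stop on an object; "force" is the grip in N (left out, the last holds). Time passes only in rows, so rows that repeat a pose let the fingers close. It gives the time, the measured TCP pose, the force, the opening and the grip force at its end, in the units of the state.
- observe(): the state, without advancing time (a new reading comes with each control period).
- get_image(name): name is "side" or "top"; returns the picture (384x512x3 uint8, red, green, blue); there is no depth.
- camera_info(name): a dict with "intrinsics" (3x3 intrinsics, pixels), "R" (3x3) and "t" (3): a world point X has camera coordinates R X + t. Camera axes: x right, y down, z forward; pixel columns grow to the right and rows downward; lengths in m; the calibration is good to about 2 mm. A picture is of the moment at which its call begins. camera_info takes no time and is no camera call.
- close_job(): hands the job in; it is judged then, once.
Trained networks look in the newest picture that a camera, given by its name, has taken for a name from the list of things; names that differ only in an ending like _2 or _b are one class to them, and where a whole thing is asked for, a point or a joint stands for the part that bears it (a point fixed in the world has none). Each returns a list of dicts, best first, with "confidence" (0 to 1); they miss things now and then, are a little off and sometimes report something else, mostly with a low value. They report only what shows in the picture. A call takes as long as a camera call.
- silhouettes(camera, name): "region" (384x512 bool, what is visible of it) and "pixel" ([column, row] in pixels, amid what is visible of it).
- mark_of(camera, name): "pixel" ([column, row] in pixels: a listed point, or the origin of a listed thing).
The state is a dict: "t": time; "qpos": joint angles; "joint_velocities": joint speeds; "joint_efforts": joint torques, N m; "tcp_pos": TCP position; "tool_rot": TCP orientation; "force": force on the tool from outside, world axes, zero at the start; "moment": the same for the moment, N m; "opening": finger opening in m; "gripper_force": force on a finger pad.
Only numpy, scipy, OpenCV 4.12 (cv2) and the standard library are available. Lean on these libraries where they do the work, as an engineer would, in place of code of your own. Each camera call takes 0.05 s, during which the arm holds its last target. There are 200 camera calls.

## Working session

There is one attempt and no reset: what is moved stays moved. The work goes in short steps, Python scripts to look and compute and a tool call to move; the robot and the scene stay as the last step left them, time stands still between calls to the robot, and variables do not carry over. Pictures are saved under pics/ and viewed, at most 10 in all, crops included, and the job is handed in when it is done.

Besides the shell and the picture viewer there is one more tool, called after "Emit:" by a JSON object that holds its "op" and its "data", one argument or row to a line. play_rows: Moves the arm, as the interface text tells. Its arguments: {"type":"object","properties":{"deltas":{"type":"array","items":{"type":"array","items":{"type":"number"}}},"force":{"type":"number"}},"required":["deltas"]}

```bash
ls; mkdir -p pics; cat > h.py <<'E'
from rig import *
import numpy as np, cv2
from scipy.spatial.transform import Rotation as Rot
def ray(cam,px):
    c=camera_info(cam);K,R,t=(np.array(c[k]) for k in("intrinsics","R","t"))
    return -R.T@t, R.T@np.linalg.solve(K,np.r_[px,1.])
def atz(cam,px,z):
    o,d=ray(cam,px);return o+d*(z-o[2])/d[2]
def proj(cam,X):
    c=camera_info(cam);p=np.array(c["intrinsics"])@(np.array(c["R"])@X+np.array(c["t"]));return p[:2]/p[2]
def tri(a,b):
    (o1,d1),(o2,d2)=a,b
    s=np.linalg.lstsq(np.c_[d1,-d2],o2-o1,rcond=None)[0]
    return (o1+d1*s[0]+o2+d2*s[1])/2, np.linalg.norm(o1+d1*s[0]-o2-d2*s[1])
E
python3 - <<'E'
from h import *
np.set_printoptions(precision=3,suppress=True)
s=observe();print({k:np.round(v,3) for k,v in s.items()}); print(Rot.from_rotvec(s["tool_rot"]).as_matrix())
ims=[get_image(c) for c in("top","side")]
cv2.imwrite("pics/a.png",cv2.resize(np.vstack(ims)[:,:,::-1],None,fx=.78,fy=.78,interpolation=cv2.INTER_AREA))
for c in("top","side"): print(c,ray(c,[256,192]))
for n in["tote_handle","tote_cut_corner","tote","nut_0","wash_bottle","beaker","film_roll"]:
    m={c:mark_of(c,n) for c in("top","side")}
    for c in m: print(n,c,[(np.round(r["pixel"]),round(r["confidence"],2)) for r in m[c]])
    if n!="nut_0" and m["top"] and m["side"]: print(tri(ray("top",m["top"][0]["pixel"]),ray("side",m["side"][0]["pixel"])))
E
```

```text
pics
{'t': np.float64(0.0), 'qpos': array([ 1.223,  0.378,  0.08 ,  1.274, -0.   ,  1.46 ]), 'joint_velocities': array([ 0.001, -0.002,  0.001,  0.001,  0.001,  0.001]), 'joint_efforts': array([ -0.   , -46.361,  26.987,   0.021,  -0.   ,   0.   ]), 'tcp_pos': array([0.135, 0.558, 0.23 ]), 'tool_rot': array([-0.373, -3.119,  0.003]), 'force': array([-0.649, -1.039,  1.151]), 'moment': array([-0.045, -0.047,  0.003]), 'gripper_force': np.float64(0.0), 'opening': np.float64(0.086)}
[[-0.972  0.236 -0.001]
 [ 0.236  0.972 -0.002]
 [ 0.    -0.002 -1.   ]]
top (array([0.489, 0.02 , 1.238]), array([ 0.064, -0.031, -0.997]))
side (array([0.425, 1.006, 0.475]), array([ 0.152, -0.92 , -0.362]))
tote_handle top [(array([214., 224.]), 0.91)]
tote_handle side [(array([303., 204.]), 0.77)]
(array([0.479, 0.083, 0.092]), np.float64(0.007137621615175013))
tote_cut_corner top [(array([218., 259.]), 0.83)]
tote_cut_corner side [(array([343., 243.]), 0.71)]
(array([0.387, 0.075, 0.002]), np.float64(0.0065970848599678795))
tote top [(array([217., 224.]), 0.62)]
tote side [(array([298., 242.]), 0.96)]
(array([ 0.482,  0.081, -0.002]), np.float64(0.00024065117769167941))
nut_0 top [(array([192., 235.]), 0.6), (array([238., 199.]), 0.52), (array([214., 191.]), 0.49), (array([214., 206.]), 0.46)]
nut_0 side []
wash_bottle top [(array([205., 119.]), 0.94)]
wash_bottle side [(array([170., 243.]), 0.65)]
(array([ 0.764,  0.122, -0.01 ]), np.float64(0.005888975451601823))
beaker top [(array([246., 130.]), 0.72)]
beaker side [(array([198., 222.]), 0.71)]
(array([ 0.735,  0.01 , -0.008]), np.float64(0.0006272284815162467))
film_roll top [(array([330., 268.]), 0.7)]
film_roll side [(array([347., 197.]), 0.73)]
(array([ 0.372, -0.218, -0.003]), np.float64(0.0034061005370574957))
```

View pics/a.png

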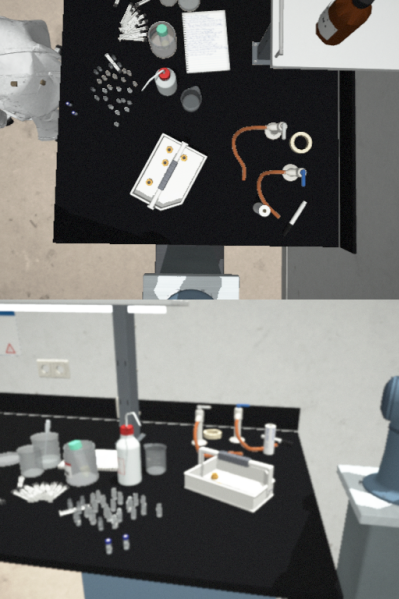

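Top view (0.78 scale): the tote is at about (168,172), with its cut corner at bottom centre (168,205). The detections agree with this, with yaw about 1.07. The moves have no tilt input, so I'll check in free air how the arm behaves at its reach limit.

Emit:
{"op": "play_rows", "data": {
  "deltas": [
    [0,0.04,0,0,-1],
    [0,0.08,0,0,-1],
    [0,0.12,0,0,-1],
    [0,0.16,0,0,-1],
    [0,0.2,0,0,-1],
    [0,0.24,0,0,-1],
    [0,0.24,0,0,-1],
    [0,0.24,0,0,-1]
  ]
}}

```text
t: 1.47
tcp_pos: [0.1857, 0.7688, 0.206]
tool_rot: [-0.372, -3.117, 0.011]
force: [-1.6, -4.7, -3.8]
opening: 0.0852
gripper_force: 0.0
```

```bash
python3 - <<'E'
from h import *
np.set_printoptions(precision=3,suppress=True)
s=observe();print(s["t"],s["qpos"],s["tcp_pos"]);print(Rot.from_rotvec(s["tool_rot"]).as_matrix())
E
```

```text
1.4667 [1.253 1.03  1.206 1.754 0.001 1.491] [0.186 0.769 0.206]
[[-0.972  0.235 -0.004]
 [ 0.236  0.972 -0.006]
 [ 0.002 -0.007 -1.   ]]
```

Emit:
{"op": "play_rows", "data": {
  "deltas": [
    [0,1.5,0,0,-1],
    [0,1.5,0,0,-1],
    [0,1.5,0,0,-1],
    [0,1.5,0,0,-1],
    [0,1.5,0,0,-1],
    [0,1.5,0,0,-1]
  ]
}}

```text
t: 1.97
tcp_pos: [0.2011, 0.8294, 0.143]
tool_rot: [0.371, 3.108, 0.104]
force: [-0.1, -0.3, 0.5]
opening: 0.0855
gripper_force: 0.0
```

```bash
python3 - <<'E'
from h import *
np.set_printoptions(precision=3,suppress=True)
s=observe();print(s["t"],s["qpos"],s["tcp_pos"]);print(Rot.from_rotvec(s["tool_rot"]).as_matrix())
E
```

```text
1.9667 [1.257 1.116 1.219 1.608 0.003 1.495] [0.201 0.829 0.143]
[[-0.972  0.235  0.017]
 [ 0.236  0.97   0.065]
 [-0.002  0.067 -0.998]]
```

Emit:
{"op": "play_rows", "data": {
  "deltas": [
    [0,1.5,-0.5,0,-1],
    [0,1.5,-0.5,0,-1],
    [0,1.5,-0.5,0,-1],
    [0,1.5,-0.5,0,-1],
    [0,1.5,-0.5,0,-1],
    [0,1.5,-0.5,0,-1]
  ]
}}

```text
t: 2.47
tcp_pos: [0.2057, 0.8485, 0.1517]
tool_rot: [0.37, 3.097, 0.181]
force: [0.1, 1.1, 0.1]
opening: 0.0853
gripper_force: 0.0
```

```bash
cat >st.py <<'E'
from h import *
np.set_printoptions(precision=3,suppress=True)
s=observe();print(s["t"],s["qpos"],s["tcp_pos"]);print(Rot.from_rotvec(s["tool_rot"]).as_matrix())
E
python3 st.py
```

```text
2.4667 [1.258 1.108 1.22  1.566 0.006 1.496] [0.206 0.849 0.152]
[[-0.972  0.234  0.03 ]
 [ 0.236  0.965  0.113]
 [-0.003  0.117 -0.993]]
```

Emit:
{"op": "play_rows", "data": {
  "deltas": [
    [0,-0.04,0,0,-1],
    [0,-0.08,0,0,-1],
    [0,-0.12,0,0,-1],
    [0,-0.16,0,0,-1],
    [0,-0.16,0,0,-1]
  ]
}}

```text
t: 2.88
tcp_pos: [0.1763, 0.7256, 0.1373]
tool_rot: [0.37, 3.097, 0.184]
force: [-0.1, 0.3, 1.6]
opening: 0.086
gripper_force: 0.0
```

```bash
python3 st.py
```

```text
2.8833 [1.244 0.663 0.297 1.086 0.007 1.483] [0.176 0.726 0.137]
[[-0.972  0.234  0.031]
 [ 0.236  0.965  0.115]
 [-0.003  0.119 -0.993]]
```

```bash
python3 - <<'E'
from h import *
from scipy.optimize import least_squares
np.set_printoptions(precision=3,suppress=True)
im=get_image("top")
sil=silhouettes("top","tote")[0]; m=sil["region"]
print(sil["confidence"],m.sum())
def world(x,y,w,P):
    c,s_=np.cos(w),np.sin(w);P=np.array(P);return np.c_[x+c*P[:,0]-s_*P[:,1],y+s_*P[:,0]+c*P[:,1],P[:,2]]
out=[(80,-110),(80,110),(-30,110),(-80,60),(-80,-110)]
P=[(a/1e3,b/1e3,z) for z in(0,.045) for a,b in out]+[(a,b,.103) for a in(-.01,.01) for b in(-.1,.1)]
def mask(p):
    q=np.array([proj("top",X) for X in world(*p,P)])
    k=np.zeros(m.shape,np.uint8);cv2.fillConvexPoly(k,cv2.convexHull((q*16).astype(np.int32)),255,shift=4);return k
hm=np.zeros(m.shape,np.uint8);cs,_=cv2.findContours(m.astype(np.uint8),0,1);hull=cv2.convexHull(np.vstack(cs));cv2.fillConvexPoly(hm,hull,255)
from scipy.optimize import minimize
f=lambda p:np.abs(mask(p).astype(float)-hm).sum()/255
r=minimize(f,[.48,.082,1.07],method="Nelder-Mead",options=dict(initial_simplex=[[.48,.082,1.07],[.5,.082,1.07],[.48,.1,1.07],[.48,.082,1.2]]))
print(r.x,r.fun)
print(atz("top",mark_of("top","tote_handle")[0]["pixel"],.092))
v=im[:,:,::-1].copy()
for X in world(*r.x,[(a,b,.103) for a in(-.01,.01) for b in(-.05,.05)]+[(a/1e3,b/1e3,.045) for a,b in out]):
    cv2.circle(v,tuple(np.round(proj("top",X)).astype(int)),1,(0,0,255),-1)
cv2.imwrite("pics/b.png",cv2.resize(v[150:290,150:290],None,fx=4,fy=4))
E
python3 st.py
```

```text
0.61 5349
[0.481 0.083 1.089] 310.0
[0.482 0.075 0.092]
3.0333 [1.245 0.663 0.28  1.093 0.007 1.483] [0.172 0.714 0.13 ]
[[-0.972  0.234  0.023]
 [ 0.236  0.967  0.092]
 [-0.001  0.095 -0.995]]
```

View pics/b.png

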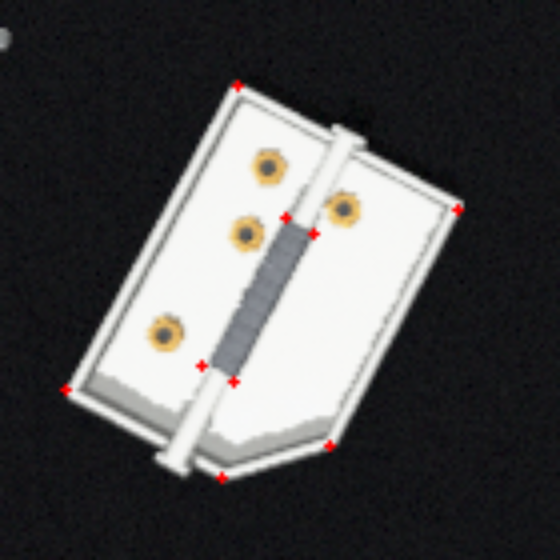

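The fit matches the tote (yaw 1.09), and the grip is centred near crop pixel (265,298). The out-of-reach moves leave a lasting tool tilt, which I'll use to tilt the tote. Next I go above the handle.

Emit:
{"op": "play_rows", "data": {
  "deltas": [
    [-0.02,-0.025,-0.03,0,-1],
    [-0.45,-0.545,-0.122,14,-1],
    [-0.45,-0.545,-0.122,14,-1],
    [-0.45,-0.545,-0.122,14,-1],
    [-0.45,-0.545,-0.122,14,-1],
    [-0.45,-0.545,-0.122,14,-1],
    [-0.45,-0.545,-0.122,14,-1],
    [-0.45,-0.545,-0.122,14,-1],
    [-0.45,-0.545,-0.122,14,-1],
    [-0.45,-0.545,-0.122,14,-1]
  ]
}}

```text
t: 3.87
tcp_pos: [0.3524, 0.3573, 0.1831]
tool_rot: [0.746, 3.04, 0.188]
force: [1.1, -0.5, 0.5]
opening: 0.0851
gripper_force: 0.0
```

```bash
cat >>st.py <<'E'
import sys
if len(sys.argv)>3:
    g=np.array([float(v) for v in sys.argv[1:4]])
    R=Rot.from_rotvec(s["tool_rot"]).as_matrix();print("tool delta",R.T@(g-s["tcp_pos"]))
E
python3 st.py .4796 .068 .2
```

```text
3.8667 [ 0.62   0.163 -0.342  0.971  0.074  1.105] [0.352 0.357 0.183]
[[-0.887  0.461  0.034]
 [ 0.462  0.879  0.115]
 [ 0.023  0.118 -0.993]]
tool delta [-0.246 -0.194 -0.046]
```

Emit:
{"op": "play_rows", "data": {
  "deltas": [
    [-0.23,-0.175,-0.045,0,-1],
    [-0.23,-0.175,-0.045,0,-1],
    [-0.23,-0.175,-0.045,0,-1],
    [-0.23,-0.175,-0.045,0,-1],
    [-0.23,-0.175,-0.045,0,-1],
    [-0.23,-0.175,-0.045,0,-1],
    [-0.23,-0.175,-0.045,0,-1],
    [-0.23,-0.175,-0.045,0,-1],
    [-0.23,-0.175,-0.045,0,-1],
    [-0.23,-0.175,-0.045,0,-1]
  ]
}}

```text
t: 4.7
tcp_pos: [0.4729, 0.0925, 0.2009]
tool_rot: [0.749, 3.041, 0.184]
force: [-1.3, -0.4, -0.1]
opening: 0.0854
gripper_force: 0.0
```

```bash
python3 st.py .4825 .080 .073
```

```text
4.7 [-0.013  0.164 -0.291  1.084  0.114  0.472] [0.473 0.092 0.201]
[[-0.886  0.462  0.032]
 [ 0.463  0.879  0.113]
 [ 0.024  0.115 -0.993]]
tool delta [-0.017 -0.021  0.126]
```

Emit:
{"op": "play_rows", "data": {
  "deltas": [
    [-0.017,-0.021,0.03,0,-1],
    [-0.017,-0.021,0.07,0,-1],
    [-0.017,-0.021,0.105,0,-1],
    [-0.017,-0.021,0.126,0,-1],
    [-0.017,-0.021,0.126,0,-1],
    [-0.017,-0.021,0.126,0,-1]
  ]
}}

```text
t: 5.2
tcp_pos: [0.4794, 0.0818, 0.0716]
tool_rot: [-0.744, -3.046, -0.183]
force: [0.4, 0.1, 0.5]
opening: 0.0851
gripper_force: 0.0
```

```bash
python3 st.py .4825 .080 .073; python3 - <<'E'
from h import *
cv2.imwrite("pics/c.png",np.hstack([cv2.resize(get_image(c)[150:300,a:a+150,::-1],None,fx=2.6,fy=2.6) for c,a in(("top",150),("side",220))]))
E
```

```text
5.2 [-0.035  0.29  -0.492  0.766  0.114  0.445] [0.479 0.082 0.072]
[[-0.888  0.46   0.027]
 [ 0.46   0.881  0.113]
 [ 0.028  0.113 -0.993]]
tool delta [-0.004  0.    -0.002]
```

View pics/c.png

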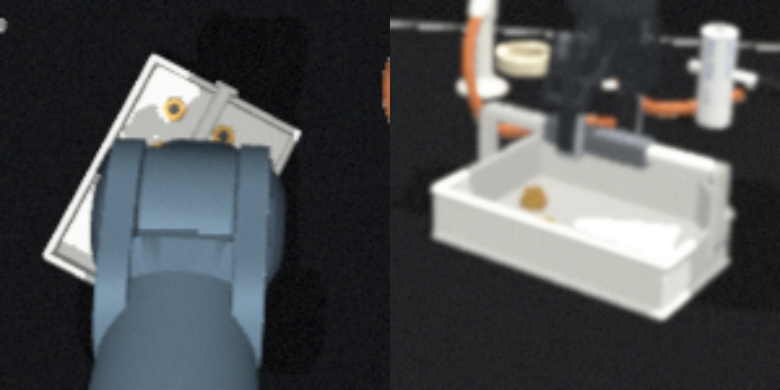

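Side crop: the fingers straddle the grip around (575,140), and the top crop agrees. I'm closing.

Emit:
{"op": "play_rows", "data": {
  "deltas": [
    [0,0,0,0,1],
    [0,0,0,0,1],
    [0,0,0,0,1],
    [0,0,0,0,1],
    [0,0,0,0,1],
    [0,0,0,0,1],
    [0,0,0,0,1]
  ],
  "force": 90
}}

```text
t: 5.88
tcp_pos: [0.4818, 0.0799, 0.0733]
tool_rot: [0.747, 3.041, 0.182]
force: [-1.5, 1.0, 11.1]
opening: 0.0194
gripper_force: 87.4
```

```bash
python3 st.py .45 .09 .24
```

```text
5.8833 [-0.038  0.288 -0.49   0.765  0.113  0.445] [0.482 0.08  0.073]
[[-0.886  0.462  0.032]
 [ 0.462  0.88   0.112]
 [ 0.023  0.114 -0.993]]
tool delta [ 0.037  0.013 -0.165]
```

Gripped at 19.4 mm. Lifting gently.

Emit:
{"op": "play_rows", "data": {
  "deltas": [
    [0.005,0,-0.015,0,1],
    [0.01,0.005,-0.035,0,1],
    [0.015,0.005,-0.06,0,1],
    [0.02,0.01,-0.085,0,1],
    [0.025,0.01,-0.11,0,1],
    [0.03,0.01,-0.135,0,1],
    [0.035,0.01,-0.155,0,1],
    [0.035,0.01,-0.165,0,1],
    [0.035,0.01,-0.165,0,1]
  ]
}}

```text
t: 6.63
tcp_pos: [0.4501, 0.0863, 0.2398]
tool_rot: [0.748, 3.04, 0.183]
force: [1.1, 0.4, -3.5]
opening: 0.0192
gripper_force: 89.6
```

```bash
python3 st.py .18 .68 .3; python3 - <<'E'
from h import *
cv2.imwrite("pics/d.png",np.hstack([cv2.resize(get_image(c)[r:r+190,a:a+190,::-1],None,fx=2.,fy=2.) for c,a,r in(("top",120,130),("side",200,70))]))
E
```

```text
6.6333 [-0.027  0.1   -0.264  1.176  0.113  0.457] [0.45  0.086 0.24 ]
[[-0.886  0.462  0.033]
 [ 0.463  0.88   0.112]
 [ 0.022  0.115 -0.993]]
tool delta [ 0.515  0.404 -0.002]
```

View pics/d.png

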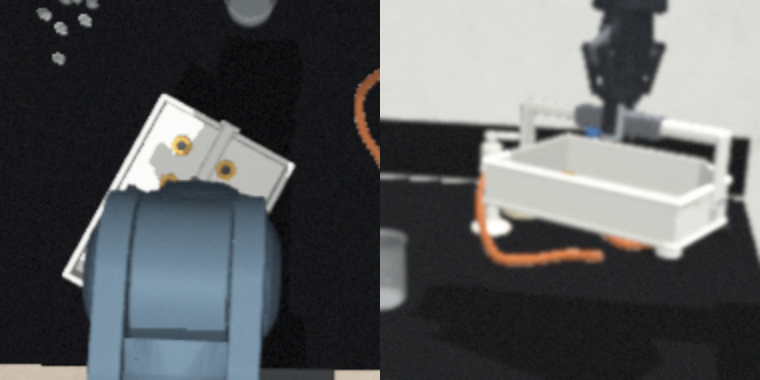

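Tote is held in the air with all visible nuts inside. I'm carrying it left to the test location while turning it so the cut corner will face the base.

Emit:
{"op": "play_rows", "data": {
  "deltas": [
    [0.01,0.01,0,-1,1],
    [0.03,0.025,0,-3,1],
    [0.06,0.047,0,-6,1],
    [0.095,0.075,0,-9,1],
    [0.135,0.105,0,-13,1],
    [0.175,0.137,0,-17,1],
    [0.215,0.168,0,-21,1],
    [0.255,0.2,0,-25,1],
    [0.295,0.231,0,-29,1],
    [0.335,0.262,0,-33,1]
  ]
}}

```text
t: 7.57
tcp_pos: [0.2952, 0.4208, 0.2688]
tool_rot: [-0.151, 3.1, 0.168]
force: [0.9, 0.1, -4.2]
opening: 0.0191
gripper_force: 89.3
```

```bash
python3 st.py .18 .68 .3
```

```text
7.5667 [ 0.801  0.151 -0.131  1.19   0.056  0.707] [0.295 0.421 0.269]
[[-0.995 -0.099  0.028]
 [-0.095  0.989  0.11 ]
 [-0.038  0.106 -0.994]]
tool delta [ 0.089  0.271 -0.006]
```

Emit:
{"op": "play_rows", "data": {
  "deltas": [
    [0.01,0.036,0,-4,1],
    [0.02,0.072,0,-8,1],
    [0.03,0.106,0,-12,1],
    [0.04,0.14,0,-15,1],
    [0.05,0.17,0,-18,1],
    [0.055,0.195,0,-21,1],
    [0.06,0.215,0,-23,1],
    [0.065,0.23,0,-25,1],
    [0.065,0.24,0,-25,1]
  ]
}}

```text
t: 8.32
tcp_pos: [0.2077, 0.6523, 0.291]
tool_rot: [-0.813, 2.974, 0.151]
force: [-0.6, -0.5, -3.2]
opening: 0.0191
gripper_force: 89.2
```

```bash
python3 st.py .22 .88 .3
```

```text
8.3167 [1.161 0.512 0.435 1.384 0.018 0.629] [0.208 0.652 0.291]
[[-0.86  -0.509  0.027]
 [-0.504  0.857  0.108]
 [-0.078  0.08  -0.994]]
tool delta [-0.126  0.19   0.016]
```

Emit:
{"op": "play_rows", "data": {
  "deltas": [
    [-0.01,0.008,0,0,1],
    [-0.03,0.025,0,0,1],
    [-0.055,0.05,0,0,1],
    [-0.085,0.075,0,0,1],
    [-1.1,1.0,-0.4,0,1],
    [-1.1,1.0,-0.4,0,1],
    [-1.1,1.0,-0.4,0,1],
    [-1.1,1.0,-0.4,0,1],
    [-1.1,1.0,-0.4,0,1],
    [-1.1,1.0,-0.4,0,1]
  ]
}}

```text
t: 9.15
tcp_pos: [0.2512, 0.7856, 0.2887]
tool_rot: [-0.798, 2.942, 0.214]
force: [0.6, 0.7, -3.5]
opening: 0.0192
gripper_force: 89.6
```

```bash
python3 st.py
```

```text
9.15 [1.178 0.937 1.219 1.69  0.018 0.649] [0.251 0.786 0.289]
[[-0.86  -0.508  0.046]
 [-0.496  0.854  0.157]
 [-0.119  0.112 -0.987]]
```

The tilt is building up (0.16 rad). Continuing.

Emit:
{"op": "play_rows", "data": {
  "deltas": [
    [-1.1,1.0,-0.4,0,1],
    [-1.1,1.0,-0.4,0,1],
    [-1.1,1.0,-0.4,0,1],
    [-1.1,1.0,-0.4,0,1],
    [-1.1,1.0,-0.4,0,1],
    [-1.1,1.0,-0.4,0,1],
    [-1.1,1.0,-0.4,0,1],
    [-1.1,1.0,-0.4,0,1],
    [-1.1,1.0,-0.4,0,1],
    [-1.1,1.0,-0.4,0,1]
  ]
}}

```text
t: 9.98
tcp_pos: [0.261, 0.8241, 0.2604]
tool_rot: [-0.79, 2.913, 0.27]
force: [-1.4, 0.9, -3.6]
opening: 0.0189
gripper_force: 89.6
```

```bash
python3 st.py
```

```text
9.9833 [1.184 0.979 1.22  1.602 0.019 0.656] [0.261 0.824 0.26 ]
[[-0.858 -0.51   0.061]
 [-0.49   0.849  0.2  ]
 [-0.153  0.142 -0.978]]
```

Emit:
{"op": "play_rows", "data": {
  "deltas": [
    [-1.1,1.0,-1.0,0,1],
    [-1.1,1.0,-1.0,0,1],
    [-1.1,1.0,-1.0,0,1],
    [-1.1,1.0,-1.0,0,1],
    [-1.1,1.0,-1.0,0,1]
  ]
}}

```text
t: 10.4
tcp_pos: [0.2578, 0.8166, 0.3143]
tool_rot: [-0.781, 2.88, 0.329]
force: [-0.2, 0.5, -4.2]
opening: 0.0193
gripper_force: 89.7
```

```bash
python3 st.py
```

```text
10.4 [1.183 0.915 1.221 1.617 0.022 0.656] [0.258 0.817 0.314]
[[-0.856 -0.512  0.077]
 [-0.481  0.841  0.246]
 [-0.19   0.173 -0.966]]
```

Emit:
{"op": "play_rows", "data": {
  "deltas": [
    [-1.1,1.0,-0.7,0,1],
    [-1.1,1.0,-0.7,0,1],
    [-1.1,1.0,-0.7,0,1],
    [-1.1,1.0,-0.7,0,1]
  ]
}}

```text
t: 10.73
tcp_pos: [0.2599, 0.8253, 0.3362]
tool_rot: [-0.772, 2.849, 0.383]
force: [-0.7, 0.1, -3.4]
opening: 0.019
gripper_force: 89.5
```

Emit:
{"op": "play_rows", "data": {
  "deltas": [
    [-1.1,1.0,-0.7,0,1],
    [-1.1,1.0,-0.7,0,1],
    [-1.1,1.0,-0.7,0,1],
    [-1.1,1.0,-0.7,0,1]
  ]
}}

```text
t: 11.07
tcp_pos: [0.261, 0.8311, 0.3636]
tool_rot: [-0.763, 2.815, 0.438]
force: [0.3, -0.3, -2.9]
opening: 0.0189
gripper_force: 89.6
```

```bash
python3 st.py
```

```text
11.0667 [1.184 0.865 1.22  1.573 0.026 0.66 ] [0.261 0.831 0.364]
[[-0.849 -0.518  0.106]
 [-0.461  0.824  0.33 ]
 [-0.259  0.232 -0.938]]
```

Emit:
{"op": "play_rows", "data": {
  "deltas": [
    [-1.1,1.0,-0.6,0,1],
    [-1.1,1.0,-0.6,0,1],
    [-1.1,1.0,-0.6,0,1],
    [-1.1,1.0,-0.6,0,1]
  ]
}}

```text
t: 11.4
tcp_pos: [0.263, 0.8396, 0.3867]
tool_rot: [-0.753, 2.781, 0.492]
force: [0.4, 0.2, -4.5]
opening: 0.0188
gripper_force: 89.7
```

Emit:
{"op": "play_rows", "data": {
  "deltas": [
    [-1.1,1.0,-0.6,0,1],
    [-1.1,1.0,-0.6,0,1],
    [-1.1,1.0,-0.6,0,1],
    [-1.1,1.0,-0.6,0,1]
  ]
}}

```text
t: 11.73
tcp_pos: [0.2641, 0.8452, 0.4138]
tool_rot: [-0.743, 2.745, 0.546]
force: [-0.6, -0.6, -3.6]
opening: 0.0192
gripper_force: 89.8
```

Emit:
{"op": "play_rows", "data": {
  "deltas": [
    [-1.1,1.0,-0.5,0,1],
    [-1.1,1.0,-0.5,0,1],
    [-1.1,1.0,-0.5,0,1],
    [-1.1,1.0,-0.5,0,1]
  ]
}}

```text
t: 12.07
tcp_pos: [0.2662, 0.8537, 0.4366]
tool_rot: [-0.733, 2.708, 0.599]
force: [-0.1, 0.3, -5.0]
opening: 0.0189
gripper_force: 89.9
```

Emit:
{"op": "play_rows", "data": {
  "deltas": [
    [-1.1,1.0,-0.5,0,1],
    [-1.1,1.0,-0.5,0,1],
    [-1.1,1.0,-0.5,0,1],
    [-1.1,1.0,-0.5,0,1]
  ]
}}

```text
t: 12.4
tcp_pos: [0.2673, 0.859, 0.4639]
tool_rot: [-0.723, 2.67, 0.651]
force: [-0.3, -0.5, -4.0]
opening: 0.0188
gripper_force: 90.0
```

```bash
python3 st.py
```

```text
12.4 [1.187 0.774 1.22  1.468 0.034 0.668] [0.267 0.859 0.464]
[[-0.829 -0.535  0.163]
 [-0.399  0.771  0.496]
 [-0.391  0.346 -0.853]]
```

Emit:
{"op": "play_rows", "data": {
  "deltas": [
    [-1.1,1.0,-0.4,0,1],
    [-1.1,1.0,-0.4,0,1],
    [-1.1,1.0,-0.4,0,1],
    [-1.1,1.0,-0.4,0,1]
  ]
}}

```text
t: 12.73
tcp_pos: [0.2691, 0.867, 0.4865]
tool_rot: [-0.712, 2.633, 0.701]
force: [-0.6, -0.1, -4.2]
opening: 0.0191
gripper_force: 90.1
```

Emit:
{"op": "play_rows", "data": {
  "deltas": [
    [-1.1,1.0,-0.4,0,1],
    [-1.1,1.0,-0.4,0,1],
    [-1.1,1.0,-0.4,0,1],
    [-1.1,1.0,-0.4,0,1]
  ]
}}

```text
t: 13.07
tcp_pos: [0.27, 0.8716, 0.5136]
tool_rot: [-0.701, 2.593, 0.751]
force: [-0.1, -0.7, -4.0]
opening: 0.0185
gripper_force: 90.2
```

```bash
python3 st.py .3 .5 .35
```

```text
13.0667 [1.188 0.735 1.22  1.409 0.038 0.672] [0.27  0.872 0.514]
[[-0.816 -0.546  0.189]
 [-0.36   0.737  0.572]
 [-0.452  0.399 -0.798]]
tool delta [ 0.183 -0.355 -0.076]
```

Tilt is now 37°. I'm bringing the tote back into view and rocking it about the tool axis on the way.

Emit:
{"op": "play_rows", "data": {
  "deltas": [
    [0.003,-0.006,-0.001,3,1],
    [0.008,-0.018,-0.003,8,1],
    [0.015,-0.036,-0.006,13,1],
    [0.025,-0.06,-0.01,15,1],
    [0.035,-0.085,-0.014,12,1],
    [0.047,-0.11,-0.018,6,1],
    [0.058,-0.135,-0.022,0,1],
    [0.069,-0.16,-0.026,-6,1],
    [0.08,-0.185,-0.03,-12,1],
    [0.09,-0.21,-0.035,-15,1]
  ]
}}

```text
t: 13.9
tcp_pos: [0.3042, 0.6627, 0.4153]
tool_rot: [-1.021, 2.434, 0.665]
force: [0.8, -0.6, -3.6]
opening: 0.019
gripper_force: 89.9
```

Emit:
{"op": "play_rows", "data": {
  "deltas": [
    [0.01,-0.022,-0.004,3,1],
    [0.02,-0.044,-0.008,9,1],
    [0.03,-0.066,-0.012,15,1],
    [0.04,-0.086,-0.015,21,1],
    [0.047,-0.105,-0.018,26,1],
    [0.053,-0.12,-0.021,26,1],
    [0.057,-0.132,-0.023,21,1],
    [0.06,-0.14,-0.024,15,1],
    [0.06,-0.144,-0.024,15,1]
  ]
}}

```text
t: 14.65
tcp_pos: [0.3678, 0.5279, 0.3639]
tool_rot: [-0.701, 2.594, 0.748]
force: [0.1, -0.1, -3.2]
opening: 0.019
gripper_force: 90.3
```

```bash
python3 st.py; python3 - <<'E'
from h import *
cv2.imwrite("pics/e.png",np.hstack([cv2.resize(get_image(c)[:,:,::-1],None,fx=.78,fy=.78) for c in("top","side")]))
for n in("nut_0","tote_cut_corner"): print([(np.round(r["pixel"]),round(r["confidence"],2)) for r in mark_of("top",n)])
E
```

```text
14.65 [ 0.713 -0.003 -0.265  0.734  0.312  0.278] [0.368 0.528 0.364]
[[-0.816 -0.546  0.19 ]
 [-0.361  0.738  0.57 ]
 [-0.451  0.397 -0.799]]
[(array([  6., 271.]), 0.62), (array([  3., 284.]), 0.57)]
[(array([  7., 283.]), 0.61), (array([  0., 282.]), 0.26)]
```

View pics/e.png

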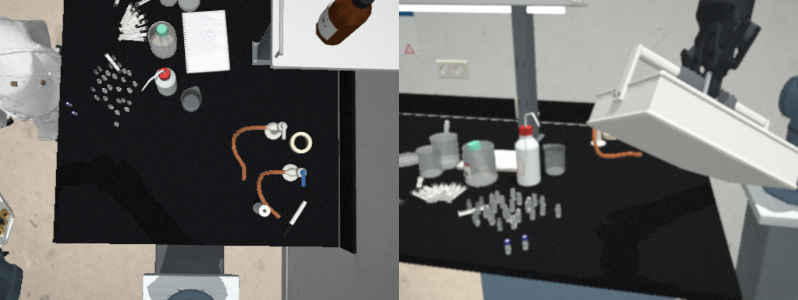

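Top view shows the tote only at the left edge (two nuts near (0,215)). Side view shows it properly tilted. Shifting it into view with more rocking.

Emit:
{"op": "play_rows", "data": {
  "deltas": [
    [0.001,-0.005,-0.003,-3,1],
    [0.003,-0.015,-0.009,-9,1],
    [0.008,-0.033,-0.02,-14,1],
    [0.012,-0.055,-0.034,-16,1],
    [0.016,-0.08,-0.05,-12,1],
    [0.021,-0.105,-0.065,-6,1],
    [0.027,-0.13,-0.08,0,1],
    [0.032,-0.155,-0.095,6,1],
    [0.036,-0.175,-0.107,12,1],
    [0.04,-0.188,-0.115,16,1]
  ]
}}

```text
t: 15.68
tcp_pos: [0.4172, 0.3096, 0.3643]
tool_rot: [-0.332, 2.724, 0.83]
force: [-0.1, 1.0, -4.0]
opening: 0.019
gripper_force: 90.6
```

Emit:
{"op": "play_rows", "data": {
  "deltas": [
    [0,0,0,-4,1],
    [0,0,0,-10,1],
    [0,0,0,-15,1],
    [0,0,0,-16,1],
    [0,0,0,-16,1]
  ]
}}

```text
t: 16.1
tcp_pos: [0.4163, 0.3115, 0.3641]
tool_rot: [-0.7, 2.593, 0.751]
force: [0.9, -0.5, -2.9]
opening: 0.019
gripper_force: 90.3
```

```bash
python3 st.py; python3 - <<'E'
from h import *
im=get_image("top"); print(len(im))
p=[[(np.round(r["pixel"]),round(r["confidence"],2)) for r in mark_of("top",n)] for n in("nut_0","tote_cut_corner")];print(p)
x=int(p[1][0][0][0]) if p[1] else 150; y=int(p[1][0][0][1]) if p[1] else 220
x=max(x-90,0);y=min(max(y-100,0),204)
cv2.imwrite("pics/f.png",cv2.resize(im[y:y+180,x:x+200,::-1],None,fx=3.3,fy=3.3));print(x,y)
E
```

```text
16.1 [ 0.191 -0.125 -0.344  0.997  0.554 -0.234] [0.416 0.312 0.364]
[[-0.816 -0.545  0.19 ]
 [-0.359  0.737  0.572]
 [-0.452  0.399 -0.798]]
384
[[], []]
60 120
```

View pics/f.png

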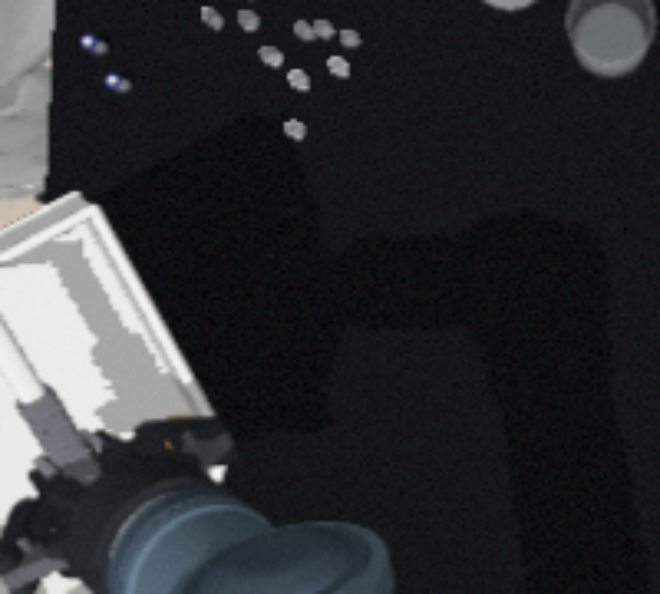

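The gripper hides the corner from the top here. I'll back off about 0.1 m towards +y for a more oblique view.

Emit:
{"op": "play_rows", "data": {
  "deltas": [
    [-0.003,0.006,0.005,3,1],
    [-0.01,0.02,0.015,8,1],
    [-0.018,0.036,0.028,8,1],
    [-0.026,0.053,0.041,2,1],
    [-0.033,0.068,0.053,-4,1],
    [-0.038,0.078,0.06,-8,1],
    [-0.04,0.084,0.065,-5,1],
    [-0.04,0.084,0.065,0,1],
    [-0.04,0.084,0.065,0,1]
  ]
}}

```text
t: 17.0
tcp_pos: [0.4144, 0.4254, 0.3628]
tool_rot: [-0.7, 2.595, 0.753]
force: [0.6, -0.2, -4.2]
opening: 0.0188
gripper_force: 90.2
```

```bash
python3 st.py; python3 - <<'E'
from h import *
im=get_image("top")
print([[(np.round(r["pixel"]),round(r["confidence"],2)) for r in mark_of("top",n)] for n in("nut_0","tote_cut_corner")])
s=observe();R=Rot.from_rotvec(s["tool_rot"]).as_matrix();T=np.c_[R[:,0],R[:,1],-R[:,2]]
T=np.c_[R[:,1],R[:,0],-R[:,2]]
h=s["tcp_pos"]-.019*R[:,2]
C=h+T@[-.052,.082,.004-.092]; print("corner",C,proj("top",C),proj("top",h))
np.save("T.npy",np.c_[T,h])
cv2.imwrite("pics/g.png",cv2.resize(im[180:340,0:180,::-1],None,fx=3.6,fy=3.6))
E
```

```text
17.0 [ 0.461 -0.051 -0.3    0.835  0.444  0.046] [0.414 0.425 0.363]
[[-0.817 -0.545  0.188]
 [-0.36   0.737  0.572]
 [-0.45   0.4   -0.798]]
[[(array([ 56., 264.]), 0.35)], [(array([ 60., 263.]), 0.77), (array([209., 119.]), 0.46)]]
corner [0.389612   0.39614062 0.25024427] [ 56.56256986 266.51160279] [ 19.30170824 260.84662457]
```

View pics/g.png

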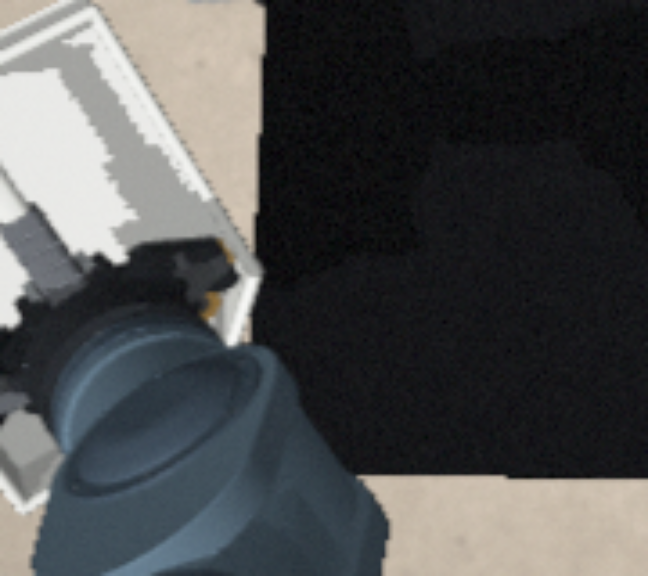

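Nuts show at (225,250) and (212,305) beside the cut face, and the upper floor is clear. The rest is hidden by the gripper, so I'll shift towards -x for a sideways view.

Emit:
{"op": "play_rows", "data": {
  "deltas": [
    [0.007,0.003,0.001,-3,1],
    [0.022,0.009,0.002,-8,1],
    [0.04,0.017,0.004,-12,1],
    [0.06,0.026,0.005,-8,1],
    [0.08,0.034,0.007,-2,1],
    [0.1,0.043,0.008,4,1],
    [0.12,0.051,0.01,10,1],
    [0.135,0.058,0.011,12,1],
    [0.145,0.062,0.012,6,1],
    [0.145,0.062,0.012,0,1]
  ]
}}

```text
t: 17.98
tcp_pos: [0.2622, 0.424, 0.3112]
tool_rot: [-0.711, 2.593, 0.751]
force: [-0.5, -0.5, -4.0]
opening: 0.0192
gripper_force: 90.3
```

```bash
python3 st.py; python3 - <<'E'
from h import *
im=get_image("top")
s=observe();R=Rot.from_rotvec(s["tool_rot"]).as_matrix()
T=np.c_[R[:,1],R[:,0],-R[:,2]];h=s["tcp_pos"]-.019*R[:,2]
C=h+T@[-.052,.082,.004-.092]; print("corner",C,proj("top",C))
for n in("nut_0","tote_cut_corner"): print(n,[(np.round(r["pixel"]),round(r["confidence"],2)) for r in mark_of("top",n)])
# pixel onto nut-mid plane (local z=4+8mm), distance from the corner
for r in silhouettes("top","nut_0"):
    o,d=ray("top",r["pixel"]);p0=h+T@[0,0,.012-.092];n=T[:,2]
    X=T.T@(o+d*(n@(p0-o))/(n@d)-h);print(np.round(r["pixel"]),r["region"].sum(),round(r["confidence"],2),"local",X[:2],np.hypot(X[0]+.052,X[1]-.082))
cv2.imwrite("pics/h.png",cv2.resize(im[210:370,0:180,::-1],None,fx=3.6,fy=3.6))
E
```

```text
17.9833 [ 0.679 -0.297 -0.638  0.668  0.334  0.241] [0.262 0.424 0.311]
[[-0.813 -0.551  0.186]
 [-0.366  0.734  0.572]
 [-0.452  0.397 -0.799]]
corner [0.23882407 0.39548971 0.19913288] [ 62.81801001 335.07277506]
nut_0 [(array([ 65., 320.]), 0.68)]
tote_cut_corner [(array([ 66., 330.]), 0.97)]
[ 64. 319.] 92 0.56 local [-0.07165997  0.04919882] 0.03824175305544861
```

View pics/h.png

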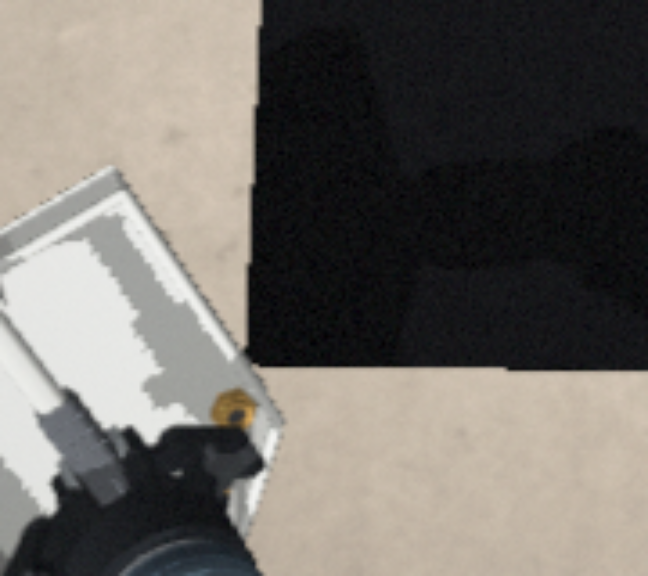

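One nut is clear at (233,408), 38 mm from the corner, and another peeks out at (228,490). Next is a wide rock both ways with holds, taking detections at each extreme.

Emit:
{"op": "play_rows", "data": {
  "deltas": [
    [-0.002,0.005,0.004,5,1],
    [-0.006,0.012,0.01,11,1],
    [-0.012,0.024,0.018,17,1],
    [-0.018,0.035,0.027,23,1],
    [-0.022,0.044,0.034,28,1],
    [-0.022,0.044,0.034,28,1],
    [-0.022,0.044,0.034,28,1],
    [-0.022,0.044,0.034,28,1],
    [-0.022,0.044,0.034,28,1]
  ]
}}

```text
t: 18.93
tcp_pos: [0.2658, 0.4841, 0.313]
tool_rot: [-0.055, 2.793, 0.882]
force: [-0.1, -0.8, -3.7]
opening: 0.0187
gripper_force: 91.0
```

```bash
cat > nuts.py <<'E'
from h import *
np.set_printoptions(precision=3,suppress=True)
def look():
    im=get_image("top");s=observe();R=Rot.from_rotvec(s["tool_rot"]).as_matrix()
    T=np.c_[R[:,1],R[:,0],-R[:,2]];h=s["tcp_pos"]-.019*R[:,2]
    C=h+T@[-.052,.082,.004-.092];print("t",s["t"],"corner",C,proj("top",C),"slopes",T[2])
    for r in silhouettes("top","nut_0"):
        o,d=ray("top",r["pixel"]);p0=h+T@[0,0,.012-.092];n=T[:,2]
        X=T.T@(o+d*(n@(p0-o))/(n@d)-h);print(np.round(r["pixel"]),r["region"].sum(),round(r["confidence"],2),"local",X[:2],np.hypot(X[0]+.052,X[1]-.082))
    return im
E
python3 -c "
from nuts import *
np.save('i1.npy',look())"
```

```text
t 18.9833 corner [0.204 0.483 0.211] [ 17.768 352.75 ] slopes [ 0.564 -0.212  0.798]
```

Emit:
{"op": "play_rows", "data": {
  "deltas": [
    [0,0,0,-6,1],
    [0,0,0,-12,1],
    [0,0,0,-18,1],
    [0,0,0,-25,1],
    [0,0,0,-32,1],
    [0,0,0,-39,1],
    [0,0,0,-46,1],
    [0,0,0,-53,1],
    [0,0,0,-56,1],
    [0,0,0,-56,1]
  ]
}}

```text
t: 19.87
tcp_pos: [0.2657, 0.4844, 0.3133]
tool_rot: [-1.267, 2.273, 0.59]
force: [-0.9, 0.7, -4.8]
opening: 0.0188
gripper_force: 89.8
```

```bash
python3 -c "
from nuts import *
a=np.load('i1.npy');b=look()
cv2.imwrite('pics/i.png',np.hstack([cv2.resize(i[230:384,0:130,::-1],None,fx=3,fy=3) for i in(a,b)]))"
```

```text
t 19.9167 corner [0.286 0.445 0.203] [ 40.023 313.005] slopes [ 0.141 -0.586  0.798]
[ 32. 332.] 90 0.49 local [-0.012  0.088] 0.040451165559765294
[ 40. 316.] 95 0.43 local [-0.048  0.082] 0.003668913138677014
```

View pics/i.png

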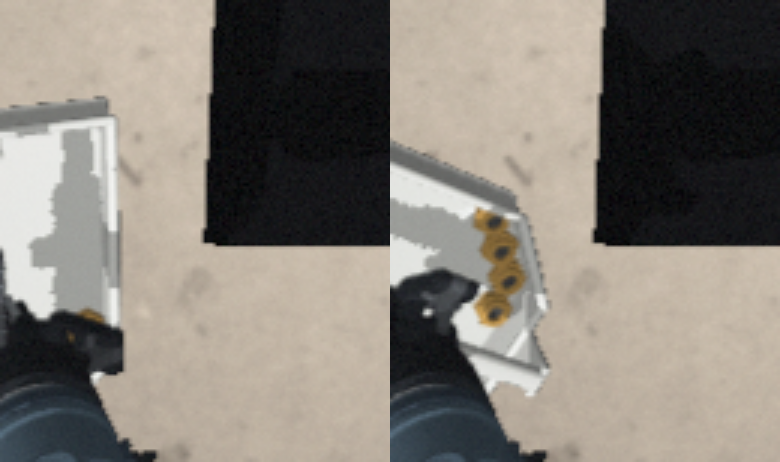

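All four nuts lie along the cut face in the right-hand crop: (490,218), (500,245), (508,278) and (492,310). Each is within about 45 mm of the corner point at (510,249). I'll turn gently back to a balanced slope and check once more.

Emit:
{"op": "play_rows", "data": {
  "deltas": [
    [0,0,0,2,1],
    [0,0,0,5,1],
    [0,0,0,8,1],
    [0,0,0,11,1],
    [0,0,0,13,1],
    [0,0,0,14,1],
    [0,0,0,14,1],
    [0,0,0,14,1],
    [0,0,0,14,1],
    [0,0,0,14,1]
  ]
}}

```text
t: 20.8
tcp_pos: [0.2656, 0.4848, 0.3133]
tool_rot: [-0.995, 2.447, 0.674]
force: [-0.2, 0.3, -3.9]
opening: 0.0194
gripper_force: 90.2
```

```bash
python3 -c "
from nuts import *
b=look();print(observe()['joint_velocities'],observe()['gripper_force'])
cv2.imwrite('pics/j.png',cv2.resize(b[230:384,0:130,::-1],None,fx=3.5,fy=3.5))"
```

```text
t 20.85 corner [0.262 0.448 0.2  ] [ 38.286 323.65 ] slopes [ 0.278 -0.535  0.798]
[ 35. 336.] 41 0.62 local [-0.03   0.094] 0.024660187884906096
[ 36. 312.] 102 0.42 local [-0.068  0.056] 0.030372853051772942
[ 0.001 -0.003 -0.001 -0.004 -0.003 -0.007] 90.18316391855478
```

View pics/j.png

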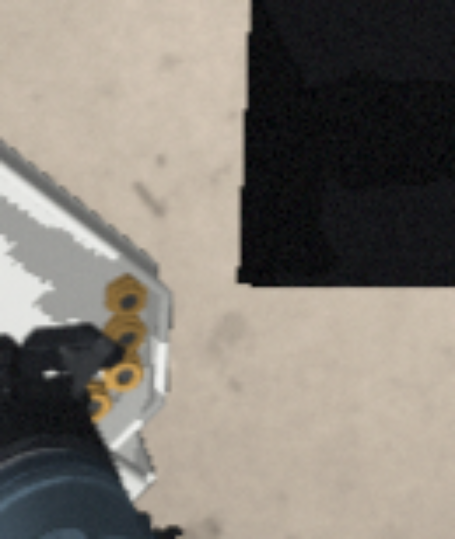

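All four nuts are in the corner at (125,295), (126,332), (122,375) and (97,402). I'll compute each nut's distance to the corner and hand in if the margin is fine.

```bash
python3 -c "
from nuts import *
s=observe();R=Rot.from_rotvec(s['tool_rot']).as_matrix();T=np.c_[R[:,1],R[:,0],-R[:,2]];h=s['tcp_pos']-.019*R[:,2];n=T[:,2];D=[]
for u,v in[(125,295),(126,332),(122,375),(97,402)]:
    o,d=ray('top',[u/3.5,230+v/3.5]);p0=h+T@[0,0,.016-.092];X=T.T@(o+d*(n@(p0-o))/(n@d)-h);D.append(np.hypot(X[0]+.052,X[1]-.082));print(X[:2],D[-1])
if max(D)<.061: print(close_job())
"
```

```text
[-0.065  0.057] 0.028129823971567852
[-0.049  0.075] 0.007833198386399278
[-0.029  0.093] 0.025246145625174243
[-0.01   0.094] 0.04409264471200034
the job is handed in; nothing more can be done
None
```

The job is handed in, with no verdict returned: the tote is held still in the air by its handle, tilted about 37° towards the cut-off corner, and all four nuts measure within 45 mm of that corner (limit 70 mm).

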